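# Check the compressor's oil with the gauge rod

### The arm

A 6-joint arm with a two-finger parallel gripper is mounted at the origin on the work surface. World frame = base frame: x ahead of the robot, y to its left, z up, the work surface at z = 0. Lengths are in m, angles in rad, forces in N, time in s.
With the tool pointing down it reaches from about 0.325 to 0.85 m from the base axis. Payload 15.5 kg.
Tool frame: the origin (TCP) lies midway between the tips of the shut fingers; the grasp point (between the pads) lies 19 mm behind it; z points along the fingers, x is the direction in which the jaws open and shut, and the axes are right-handed (so a half turn about z gives the same grasp; the last joint's range is limited). The gripper opens to 91 mm and grips with 3 to 60 N. Pads are 32 mm wide; open, the fingers measure 118 mm over their backs; the gripper's body (76 mm by 178 mm) begins 60 mm behind the grasp point.
Start: joints at [-1.319, 0.494, 1.345, -0, 1.302, -0.096], TCP at [0.212, -0.588, 0.214] pointing down, gripper open.
Joint ranges: [-2.91, 2.91], [-0.82, 2.16], [0.22, 2.67], [-1.22, 4.37], [0.12, 2.79], [-3.08, 3.08]. Speed limits (rad/s): [1.89, 1.89, 2.57, 3.01, 3.01, 3.01].

### API

Orientations are given as a rotation vector (axis times angle).
In Python, from workcell import sense, vision, finish_job, models gives the robot as it stands.
- The arm moves only by the tool drive_tool, never from a script. Its argument "moves" is a list of rows, each a list of 3 entries, a list of its own where there are three numbers: the opening, from 0 (shut) to 1 (fully open), then the shift along the world's x, y, z in mm, then the turn about the world's z in rad. A call has 1 to 10 rows; each row shifts and turns the pose as measured when the row begins; what a row does not reach is not made up. A row lasts 1/10 s, in which the tool goes at most 50 mm and 8.59 degrees, less where a joint would pass 70% of its speed; a pose out of reach is approached as far as the arm can. A call with a gripper value outside its range is refused whole. The fingers move at their own pace and stop on an object; the grip force is fixed at half the most. Time passes only in rows, so rows that do not move let the fingers close. It gives the time, the measured TCP pose, the force and the opening at its end, in the units of the state.
- sense(): the state, without advancing time (a new reading comes with each control period).
- vision.read_camera(name): name is "scene" or "top" or "wrist"; returns (picture, depth): 420x560x3 uint8, blue, green, red; 420x560 float32, m along the optical axis (not along the pixel's ray), 0 where there is no reading.
- vision.get_calibration(name): a dict with "fovy" (degrees; the focal length in pixels is half the picture's height over the tangent of half this angle, whatever the lens; pixels are square), "cx", "cy" (the principal point, pixels), "dist_coeffs" ([k1, k2, p1, p2, k3] as OpenCV has them; the pictures are not rectified), "origin" and "rotation" of the camera in the world. Camera axes: x right, y up, looking along -z (the intrinsics and any distortion apply to the point x, -y, -z); pixel columns grow to the right and rows downward; lengths in m; the calibration is good to about 2 mm. A picture is of the moment at which its call begins: read the wrist's pose just before it. get_calibration takes no time and is no camera call; for the wrist camera it gives the pose at the moment of the call.
- finish_job(): hands the job in, once; it reports no verdict.
Trained networks look in the newest picture that a camera, given by its name, has taken for a name from the list of things; names that differ only in an ending like _2 or _b are one class to them, and where a whole thing is asked for, a point or a joint stands for the part that bears it (a point fixed in the world has none). Each returns a list of dicts, best first, with "p" (0 to 1); they miss things now and then, are a little off and sometimes report something else, mostly with a low value. They report only what shows in the picture. A call takes as long as a camera call.
- models.spot_in(camera, query): "rect" ([left, top, right, bottom] in pixels, round what is visible of it).
The state is a dict: "clock": time; "qpos": joint angles; "qd": joint speeds; "effort": joint torques, N m; "position": TCP position; "orientation": TCP orientation; "wrist_force": force on the tool from outside, world axes, zero at the start; "torque": the same for the moment, N m; "finger_gap": finger opening in m.
Only numpy, scipy, OpenCV 4.12 (cv2) and the standard library are available. Lean on these libraries where they do the work, as an engineer would, in place of code of your own. Each camera call takes 0.05 s, during which the arm holds its last target. There are 200 camera calls.

### The job

Check the oil of the ball-inflating compressor: take the gauge rod with the orange grip from its rest, slide it gently into the inclined brass guide tube until its collar stops on the tube's mouth, pause there for about half a second, then draw it fully out. Then bring it over the white reading card and hold it there still and level, marked side up, with its tip above the card at about 10 cm; finish while still holding it so, and leave the other things where they are.

Things in the scene. Friction and masses are not known exactly. Their poses are not given: they have to be found in the camera images.
- rod: Gauge rod (dipstick), loose, 60 to 110 g, level in its rest at first. Origin: centre of its orange grip, a block 60 (x) x 20 (y) x 18 mm (z); centre of mass within 20 mm of it. +x to the tip, +z the marked side (white strip, two red ticks near the tip), up at first. Along x: neck 30-40 mm, brass collar 28 mm across 40-46, shaft 7 mm thick 46-153, tip 156.
- rod_tip (a point): The tip of the gauge rod, on its axis, 156 mm from the grip's centre. (At the other end, behind the grip, a tail 8 mm square reaches to 52 mm and a 22 mm disc to 58 mm from the centre.)
- rod_collar (a point): Centre of the collar's stopping face (the face towards the tip), on the rod's axis, 46 mm from the grip's centre.
- rest: Grey rest, fixed: base 200 x 50 x 10 mm, two posts (30 mm wide, 9 thick, 56 high) whose notches, open upwards, carry the rod with its axis 50 mm above the table. Origin on the table below the grip's centre; +x towards the tip of the lying rod. Posts at x = -41 mm (tail) and +100 mm (shaft). The rod lifts straight up; nothing stands beside the grip.
- pump: Blue and grey air compressor, fixed: from x = -170 to +80 mm, 140 mm wide, 148 mm high at most (finned head). Origin on the table below the middle of its crankcase. +x points to the side where the guide tube comes out, away from the robot.
- tube: Brass guide tube, fixed on the compressor, rising 25 degrees above level towards the compressor's +x. Origin: centre of its mouth, 150 mm above the table; +z points out along the axis (the rod enters along -z). Bore 12 mm across, 115 mm deep, the outer 10 mm flared to 19 mm. The 27 mm wide rim stops the collar when the shaft is in for its whole 110 mm; the tip meets nothing before that.
- card: White reading card on a thin grey backing, fixed flat on the table, 150 x 150 mm, 5 mm high. Origin at the centre of its underside.
- puck_a: black hockey puck, 76 mm across, 26 mm thick, lying flat; loose bystander, origin at the centre of its underside
- puck_b: black hockey puck, 76 mm across, 26 mm thick, under puck_c; loose bystander, origin at the centre of its underside
- puck_c: third black puck, same size, lying on puck_b; loose bystander, origin at the centre of its underside
- tape: yellow roll of tape lying flat, 100 mm across, 24 mm high; loose bystander, origin at the centre of its underside
- cards: red pack of flash cards, 95 x 65 x 35 mm high; loose bystander, origin at the centre of its underside
- jar: closed jar with blue cap, 60 mm across, 75 mm high; loose bystander, origin at the centre of its underside
- stapler: blue and black stapler, 130 x 34 x 40 mm high; loose bystander, origin at the centre of its underside

How it is judged:
On the way, in this order (a step that is already met when the one before it is completed fails the run):
1. the rod is in the guide tube with its collar stopped on the mouth (z of rod_collar in the frame of tube below 0.003 m and distance between rod_collar and tube below 0.006 m and angle between the x axis of rod and the z axis of tube, either way round below 0.08 rad and z of rod_tip in the frame of tube below -0.1 m), for 0.3 s.
2. the rod is drawn fully out of the tube (z of rod_tip in the frame of tube above 0.003 m), for 0.05 s.
At the end, for the whole second after the job is handed in: Rod held by the gripper alone, at rest (under 20 mm/s, 0.15 rad/s), touching neither compressor, rest nor card; marked side up and level (z axis within 8 degrees of vertical); tip over the card's 150 x 150 mm outline and 60 to 150 mm above the table (angle between rod's own z axis and vertical below 0.14 rad and x of rod_tip in the frame of card between -0.075 and 0.075 m and y of rod_tip in the frame of card between -0.075 and 0.075 m and height (world z) of rod_tip between 0.06 and 0.15 m and linear speed of rod below 0.02 m/s and angular speed of rod below 0.15 rad/s and contact force between the fingers and rod above 1 N and contact force between rod and pump below 0.1 N and contact force between rod and rest below 0.1 N and contact force between rod and card below 0.1 N); the arm keeps its last pose, push and grip.
It fails at once if the rod is pressed or knocked against the compressor with more than 40 N (contact force between rod and pump above 40 N).
It fails at once if a bystander is pushed more than 25 mm from its place (distance of any of puck_a, puck_b, puck_c, tape, cards, jar, stapler from where it was at the start of the episode above 0.025 m).
It also fails if it takes over 54 s, if anything falls off the work surface, if the arm or the gripper's body presses on something with over 40 N, if the wrist force passes 120 N, or if a joint passes its speed limit or range.

## Working session

There is one attempt and no reset: what is moved stays moved. The work goes in short steps, Python scripts to look and compute and a tool call to move; the robot and the scene stay as the last step left them, time stands still between calls to the robot, and variables do not carry over. Pictures are saved under pics/ and viewed, about 8 in all and at most 12, crops included, and the job is handed in when it is done.

Besides the shell and the picture viewer there is one more tool, called after "Call:" as a command line: name --argument value ..., lists and objects as JSON in quotes. drive_tool: Moves the arm, as the interface text tells. Its arguments: {"type":"object","properties":{"moves":{"type":"array","items":{"type":"array"}}},"required":["moves"]}

```bash
mkdir -p pics; cat > h.py <<'E'
import numpy as np, cv2
from workcell import sense, vision, models
def K(c):
    f=210/np.tan(np.radians(c["fovy"])/2); return np.array([[f,0,c["cx"]],[0,f,c["cy"]],[0,0,1.]])
def rays(name,uv,c=None):
    c=c or vision.get_calibration(name)
    n=cv2.undistortPoints(np.array(uv,float).reshape(-1,1,2),K(c),np.array(c["dist_coeffs"],float)).reshape(-1,2)
    d=np.c_[n[:,0],-n[:,1],-np.ones(len(n))]@np.array(c["rotation"]).reshape(3,3).T
    return np.array(c["origin"]),d   # point = o + d*depth
def atz(name,uv,z,c=None):
    o,d=rays(name,uv,c); return o+d*((z-o[2])/d[:,2])[:,None]
def proj(name,P,c=None):
    c=c or vision.get_calibration(name)
    q=(np.atleast_2d(P)-np.array(c["origin"]))@np.array(c["rotation"]).reshape(3,3)
    q=q*[1,-1,-1]
    return cv2.projectPoints(q,np.zeros(3),np.zeros(3),K(c),np.array(c["dist_coeffs"],float))[0].reshape(-1,2)
def cloud(name,depth,c=None):
    v,u=np.nonzero(depth>0); o,d=rays(name,np.c_[u,v],c)
    return np.c_[u,v],o+d*depth[v,u][:,None]
E
python3 - <<'E'
from h import *
s=sense(); print(s["position"],s["orientation"],s["finger_gap"],s["clock"])
for n in ["top","scene"]:
    im,d=vision.read_camera(n); cv2.imwrite(f"pics/{n}0.png",im); np.savez(f"{n}0.npz",im=im,d=d)
    c=vision.get_calibration(n); print(n,c["origin"],c["fovy"],c["dist_coeffs"])
    for q in ["rod","rest","pump","tube","card"]:
        r=models.spot_in(n,q)[:2]
        for x in r: print(n,q,np.round(x["rect"]),round(x["p"],2))
E
```

```text
[ 0.21233828 -0.58741565  0.21333503] [-2.57074259e+00  1.80440506e+00  1.47450707e-03] 0.091405123510991 0.0
top [ 0.29190489 -0.0042452   1.02009574] 57.082877161411986 [-0.11024801  0.          0.          0.          0.        ]
top rod [377. 161. 411. 239.] 0.58
top rod [371. 114. 400. 139.] 0.55
top rest [369. 160. 413. 232.] 0.66
top rest [166. 160. 221. 220.] 0.33
top pump [275. 175. 343. 297.] 0.7
top tube [297. 176. 312. 219.] 0.95
top card [164. 160. 225. 222.] 0.77
scene [ 1.12905409 -0.34873484  0.61261845] 57.72955146759561 [-0.02591624  0.          0.          0.          0.        ]
scene rod [140. 266. 200. 317.] 0.67
scene rod [402. 251. 452. 294.] 0.37
scene pump [199. 183. 292. 276.] 0.9
scene pump [335. 215. 408. 256.] 0.68
scene tube [251. 215. 280. 227.] 0.67
scene card [334. 211. 409. 258.] 0.8
```

View pics/top0.png

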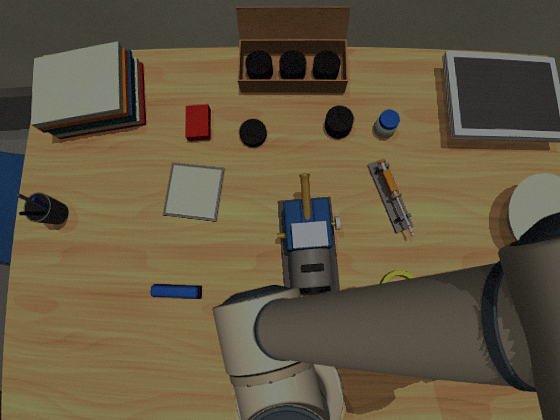

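View pics/scene0.png

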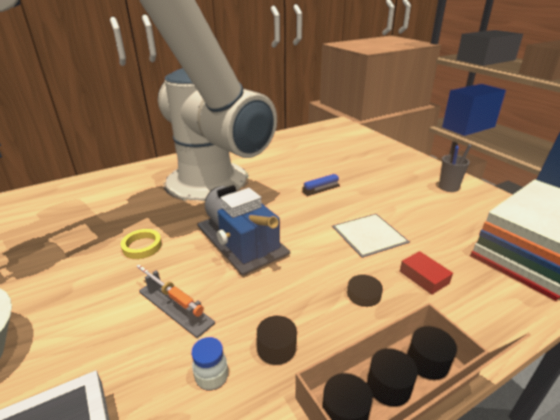

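Top view: the rod lies in its rest with the grip near (390,180) and the tip near (410,235). The pump is at (310,245) with its tube mouth near (306,175), and the card is at (194,191). The rod tip already points back toward the robot, which is the insertion direction.

```bash
python3 - <<'E'
from h import *
for n,box,boxt in [("top",(365,150,420,245),(295,168,320,225)),("scene",(130,255,215,335),(240,205,290,240))]:
    z=np.load(n+"0.npz"); im,d=z["im"],z["d"]; hsv=cv2.cvtColor(im,cv2.COLOR_BGR2HSV)
    uv,P=cloud(n,d); H=hsv[uv[:,1],uv[:,0]].astype(int)
    ib=lambda b:(uv[:,0]>=b[0])&(uv[:,0]<=b[2])&(uv[:,1]>=b[1])&(uv[:,1]<=b[3])
    g=ib(box)&(H[:,0]<14)&(H[:,1]>170)&(H[:,2]>90)&(P[:,2]>.03)
    print(n,"grip n",g.sum(),"mean",P[g].mean(0).round(4),"med z",np.median(P[g][:,2]), "pix",uv[g].mean(0))
    q=P[g][:,:2]; r=cv2.minAreaRect(q.astype(np.float32)*1000); print(" rect",r)
    a=ib(box)&(P[:,2]>.035)&(P[:,2]<.075); q=P[a][:,:2]; m=q.mean(0); w,V=np.linalg.eigh(np.cov((q-m).T)); ax=V[:,1]; ax*=-np.sign(ax[0])
    t=(q-m)@ax; print(" all>35mm axis yaw",np.degrees(np.arctan2(ax[1],ax[0])),"ends",m+ax*t.min(),m+ax*t.max(),t.max()-t.min())
    b=ib(box)&(P[:,2]>.004)&(P[:,2]<.016); r=cv2.minAreaRect((P[b][:,:2]*1000).astype(np.float32)); print(" base",r)
    t=ib(boxt)&(H[:,0]>12)&(H[:,0]<30)&(H[:,1]>120)&(P[:,2]>.06)
    q=P[t]; print(" tube n",t.sum()); 
    m=q.mean(0);U,S,V=np.linalg.svd(q-m); v=V[0]*np.sign(V[0][0]); tt=(q-m)@v; print("  axis",v,"elev",np.degrees(np.arcsin(v[2])),"yaw",np.degrees(np.arctan2(v[1],v[0])),"ends",m+v*tt.min(),m+v*tt.max(),"maxz",q[:,2].max())
    cv2.imwrite(f"pics/{n}_c.png",np.hstack([cv2.resize(im[boxt[1]-8:boxt[3]+8,boxt[0]-12:boxt[2]+12],(400,560 if n=="top" else 400),interpolation=cv2.INTER_CUBIC),cv2.resize(im[box[1]:box[3],box[0]:box[2]],(400,560 if n=="top" else 400),interpolation=cv2.INTER_CUBIC)]))
im=np.load("top0.npz")["im"]
sub=im[150:230,155:235].min(2)>130
c=max(cv2.findContours(sub.astype(np.uint8),0,1)[0],key=cv2.contourArea).reshape(-1,2)+[155,150]
r=cv2.minAreaRect((atz("top",c,.005)[:,:2]*1000).astype(np.float32)); print("card",r)
b=np.load("top0.npz"); uv,P=cloud("top",b["d"]); s=(uv[:,0]>270)&(uv[:,0]<345)&(uv[:,1]>190)&(uv[:,1]<285)&(P[:,2]>.1); print("pump maxz",np.percentile(P[s][:,2],[50,99]))
E
```

```text
Traceback (most recent call last):
  File "h.py", line 18, in cloud
    v,u=np.nonzero(depth>0); o,d=rays(name,np.c_[u,v],c)
                                 ~~~~^^^^^^^^^^^^^^^^^^^
  File "h.py", line 8, in rays
    d=np.c_[n[:,0],-n[:,1],-np.ones(len(n))]@np.array(c["rotation"]).reshape(3,3).T
                                             ~~~~~~~~~~~~~~~~~~~~~~~~~~~~~~~^^^^^
ValueError: cannot reshape array of size 3 into shape (3,3)
```

Rotation is given as a rotation vector, so I'll convert it.

```bash
sed -i 's/np.array(c\["rotation"\]).reshape(3,3)/cv2.Rodrigues(np.array(c["rotation"],float))[0]/' h.py; cat > m.py <<'E'
from h import *
for n,box,boxt in [("top",(365,150,420,245),(295,168,320,225)),("scene",(130,255,215,335),(240,205,290,240))]:
    z=np.load(n+"0.npz"); im,d=z["im"],z["d"]; hsv=cv2.cvtColor(im,cv2.COLOR_BGR2HSV)
    uv,P=cloud(n,d); H=hsv[uv[:,1],uv[:,0]].astype(int)
    ib=lambda b:(uv[:,0]>=b[0])&(uv[:,0]<=b[2])&(uv[:,1]>=b[1])&(uv[:,1]<=b[3])
    g=ib(box)&(H[:,0]<14)&(H[:,1]>170)&(H[:,2]>90)&(P[:,2]>.03)
    print(n,"grip n",g.sum(),"mean",P[g].mean(0).round(4),"med z",np.median(P[g][:,2]), "pix",uv[g].mean(0))
    q=P[g][:,:2]; r=cv2.minAreaRect(q.astype(np.float32)*1000); print(" rect",r)
    a=ib(box)&(P[:,2]>.035)&(P[:,2]<.075); q=P[a][:,:2]; m=q.mean(0); w,V=np.linalg.eigh(np.cov((q-m).T)); ax=V[:,1]; ax*=-np.sign(ax[0])
    t=(q-m)@ax; print(" all>35mm axis yaw",np.degrees(np.arctan2(ax[1],ax[0])),"ends",m+ax*t.min(),m+ax*t.max(),t.max()-t.min())
    b=ib(box)&(P[:,2]>.004)&(P[:,2]<.016); r=cv2.minAreaRect((P[b][:,:2]*1000).astype(np.float32)); print(" base",r)
    t=ib(boxt)&(H[:,0]>12)&(H[:,0]<30)&(H[:,1]>120)&(P[:,2]>.06)
    q=P[t]; print(" tube n",t.sum())
    m=q.mean(0);U,S,V=np.linalg.svd(q-m,full_matrices=False); v=V[0]*np.sign(V[0][0]); tt=(q-m)@v; print("  axis",v,"elev",np.degrees(np.arcsin(v[2])),"yaw",np.degrees(np.arctan2(v[1],v[0])),"ends",m+v*tt.min(),m+v*tt.max(),"maxz",q[:,2].max())
    sz=(400,560) if n=="top" else (400,400)
    cv2.imwrite(f"pics/{n}_c.png",np.hstack([cv2.resize(im[boxt[1]-8:boxt[3]+8,boxt[0]-12:boxt[2]+12],sz,interpolation=cv2.INTER_CUBIC),cv2.resize(im[box[1]:box[3],box[0]:box[2]],sz,interpolation=cv2.INTER_CUBIC)]))
im=np.load("top0.npz")["im"]
sub=im[150:230,155:235].min(2)>130
c=max(cv2.findContours(sub.astype(np.uint8),0,1)[0],key=cv2.contourArea).reshape(-1,2)+[155,150]
r=cv2.minAreaRect((atz("top",c,.005)[:,:2]*1000).astype(np.float32)); print("card",r)
b=np.load("top0.npz"); uv,P=cloud("top",b["d"]); s=(uv[:,0]>270)&(uv[:,0]<345)&(uv[:,1]>190)&(uv[:,1]<285)&(P[:,2]>.1); print("pump z",np.percentile(P[s][:,2],[50,99]))
E
python3 m.py
```

```text
top grip n 22 mean [ 0.5542 -0.2452  0.0578] med z 0.05816063224059176 pix [386.45454545 177.59090909]
 rect ((560.460205078125, -248.6962127685547), (84.86375427246094, 19.653291702270508), 18.68429946899414)
 all>35mm axis yaw -158.61967638238033 ends [ 0.60271398 -0.23008459] [ 0.40227871 -0.30855492] 0.2152484328870506
 base ((512.8744506835938, -271.1871643066406), (153.70480346679688, 254.5818634033203), 86.511474609375)
 tube n 361
  axis [0.90858235 0.09107128 0.40765689] elev 24.057729175432538 yaw 5.723894808289969 ends [ 0.43621955 -0.0387676   0.11319141] [ 0.53313676 -0.02905315  0.1566756 ] maxz 0.1626936343854004
scene grip n 257 mean [ 0.5607 -0.254   0.0551] med z 0.05656319442731861 pix [182.90661479 299.27626459]
 rect ((557.1217651367188, -253.78675842285156), (99.09425354003906, 16.124788284301758), 21.39683723449707)
 all>35mm axis yaw -159.6101445829892 ends [ 0.60363305 -0.23675875] [ 0.40236625 -0.31156864] 0.21472038631569845
 base ((461.08978271484375, -279.9703674316406), (325.2412109375, 75.2855224609375), 12.551859855651855)
 tube n 181
  axis [0.92306138 0.20601169 0.32483361] elev 18.955494743645005 yaw 12.58126004421727 ends [ 0.44833277 -0.05082896  0.11765402] [ 0.53728301 -0.03097677  0.14895641] maxz 0.15798972820200857
card ((455.3290710449219, 216.5694122314453), (2.7225186824798584, 0.0), 90.63583374023438)
pump z [0.11754382 0.14774174]
```

View pics/top_c.png

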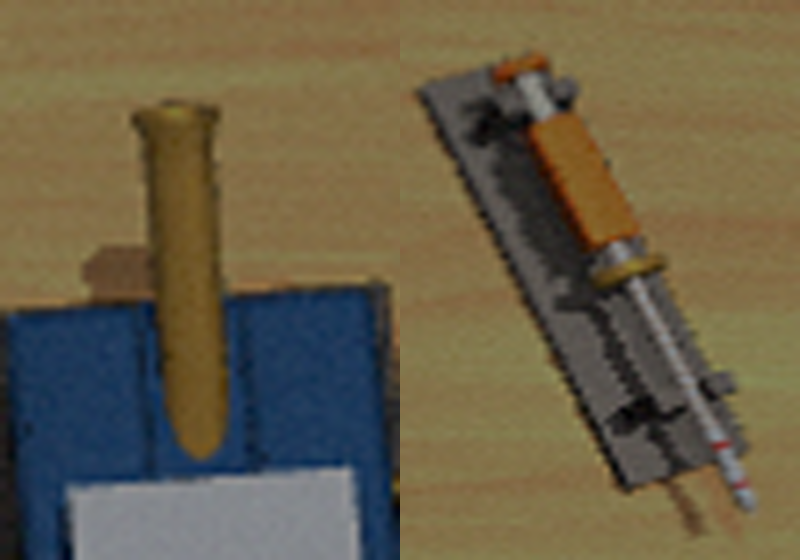

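```bash
python3 - <<'E'
from h import *
g,tip,tail=[atz("top",[p],z)[0] for p,z in [((390.4,180.5),.059),((412.5,234.8),.0535),((381.8,161.4),.058)]]
print("grip",g,"tip",tip,"tail",tail); v=tip-tail; print(np.degrees(np.arctan2(v[1],v[0])),np.hypot(*v[:2]))
print("mouth",atz("top",[(304.6,174.6)],.15))
m=atz("top",[(304.6,174.6)],.15)[0]; 
# root on blue top: axis pixels top surface
print("card corners",atz("top",[(172,163),(225,167),(217,221),(164,214)],.005).round(3))
# pump depth: silver top rectangle and blue top edges
z=np.load("top0.npz"); uv,P=cloud("top",z["d"]); im=z["im"].astype(int)
s=(uv[:,0]>285)&(uv[:,0]<335)&(uv[:,1]>212)&(uv[:,1]<255)&(P[:,2]>.135); r=cv2.minAreaRect((P[s][:,:2]*1000).astype(np.float32)); print("head",r)
c=im[uv[:,1],uv[:,0]]; s=(uv[:,0]>270)&(uv[:,0]<345)&(uv[:,1]>190)&(uv[:,1]<260)&(c[:,0]>c[:,2]*2)&(P[:,2]>.07); r=cv2.minAreaRect((P[s][:,:2]*1000).astype(np.float32)); print("blue",r,np.median(P[s][:,2]))
# tube centre line per row in top
t=(uv[:,0]>=295)&(uv[:,0]<=320)&(uv[:,1]>=170)&(uv[:,1]<=215)&(c[:,2]>c[:,0]*1.7)&(P[:,2]>.09)
q=P[t]; sl=[]
for x in np.arange(.45,.53,.01):
    k=q[(q[:,0]>=x)&(q[:,0]<x+.01)]; 
    if len(k)>5: sl.append([x+.005,(k[:,1].min()+k[:,1].max())/2,k[:,2].max()])
sl=np.array(sl);print(sl.round(4));p=np.polyfit(sl[:,0],sl[:,1],1);print("yaw",np.degrees(np.arctan(p[0])))
R=cv2.Rodrigues(np.array(sense()["orientation"]))[0]; print("tool x yaw",np.degrees(np.arctan2(R[1,0],R[0,0])),R.round(3))
E
```

```text
grip [ 0.54613497 -0.25484946  0.059     ] tip [ 0.4067789 -0.3072795  0.0535   ] tail [ 0.59749993 -0.23481973  0.058     ]
-159.19694032874915 0.2040218856760348
mouth [[ 0.53430794 -0.03101873  0.15      ]]
card corners [[0.607 0.333 0.005]
 [0.595 0.183 0.005]
 [0.445 0.198 0.005]
 [0.462 0.345 0.005]]
head ((396.20458984375, -42.41859436035156), (56.380252838134766, 80.55830383300781), 4.985293865203857)
blue ((424.82171630859375, -39.73183059692383), (118.37672424316406, 110.2008056640625), 5.239499568939209) 0.1146955921243597
[[ 0.455  -0.0367  0.1266]
 [ 0.465  -0.0365  0.1304]
 [ 0.475  -0.0353  0.1354]
 [ 0.485  -0.0339  0.1392]
 [ 0.495  -0.0325  0.1453]
 [ 0.505  -0.0324  0.1501]
 [ 0.515  -0.031   0.1561]
 [ 0.525  -0.0297  0.1627]
 [ 0.535  -0.0295  0.162 ]]
yaw 5.64792968563534
tool x yaw -70.13172028671666 [[ 0.34 -0.94  0.  ]
 [-0.94 -0.34 -0.  ]
 [ 0.    0.   -1.  ]]
```

Call:
drive_tool --moves '[[1,[33,33,0],0.012],[1,[34,33,0],0],[1,[34,33,0],0],[1,[33,33,0],0],[1,[34,34,0],0],[1,[33,33,0],0],[1,[33,33,0],0],[1,[33,33,0],0],[1,[33,33,0],0],[1,[20,20,0],0]]'

```text
clock: 1.6
position: [0.5398, -0.2598, 0.2147]
orientation: [2.574, -1.797, 0.006]
wrist_force: [0.0, -0.8, 0.4]
finger_gap: 0.0913
```

```bash
cat > w.py <<'E'
from h import *
import sys
def shot(tag):
    c=vision.get_calibration("wrist"); im,d=vision.read_camera("wrist"); cv2.imwrite(f"pics/{tag}.png",im); np.savez(tag+".npz",im=im,d=d); return im,d,c
if __name__=="__main__":
    s=sense(); print(s["position"]); im,d,c=shot(sys.argv[1]); print(c["origin"])
    uv,P=cloud("wrist",d,c); H=cv2.cvtColor(im,cv2.COLOR_BGR2HSV)[uv[:,1],uv[:,0]].astype(int)
    g=(H[:,0]<14)&(H[:,1]>170)&(H[:,2]>80)&(P[:,2]>.054)&(P[:,2]<.064)
    print(g.sum(), cv2.minAreaRect((P[g][:,:2]*1000).astype(np.float32)), P[g].mean(0))
E
python3 w.py w1
```

```text
[ 0.53982541 -0.25982605  0.21473758]
[ 0.60615675 -0.23424433  0.38705543]
706 ((559.2888793945312, -248.87387084960938), (86.35728454589844, 20.18868637084961), 20.37013816833496) [ 0.54208298 -0.25440679  0.05997926]
```

View pics/w1.png

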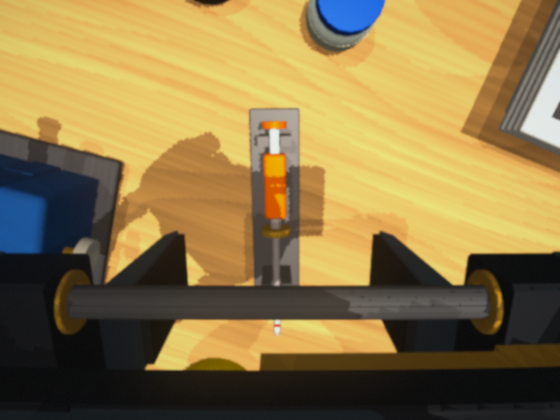

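The wrist picture shows the orange grip at about (275,187), its disc at (274,125) and the tip at (277,330), between the open fingers.

```bash
python3 - <<'E'
from h import *
c=vision.get_calibration("wrist")
p=atz("wrist",[(275,187),(274.3,125.5),(277,334),(275,154),(275.3,220.5)],.059,c); print(p.round(4)); v=p[2]-p[1]; print(np.degrees(np.arctan2(v[1],v[0])))
R=cv2.Rodrigues(np.array(sense()["orientation"]))[0]; print("tool x yaw",np.degrees(np.arctan2(R[1,0],R[0,0])),sense()["position"])
E
```

```text
[[ 0.5488 -0.2523  0.059 ]
 [ 0.5994 -0.2331  0.059 ]
 [ 0.4082 -0.306   0.059 ]
 [ 0.5766 -0.2422  0.059 ]
 [ 0.5194 -0.2634  0.059 ]]
-159.15442530579637
tool x yaw -69.76031533550501 [ 0.54197346 -0.25755395  0.21473873]
```

Call:
drive_tool --moves '[[1,[6,5,-40],0.01],[1,[0,0,-45],0],[1,[0,0,-40],0],[1,[0,0,-30],0],[1,[0,0,-15],0],[1,[0,0,-5],0]]'

```text
clock: 2.25
position: [0.5513, -0.2505, 0.0359]
orientation: [2.591, -1.777, 0.018]
wrist_force: [0.1, -0.4, 0.6]
finger_gap: 0.0909
```

Call:
drive_tool --moves '[[1,[0,0,0],0],[1,[-3,-2,-4],0]]'

```text
clock: 2.45
position: [0.5489, -0.2528, 0.0325]
orientation: [-2.591, 1.776, -0.019]
wrist_force: [0.8, 0.2, 0.5]
finger_gap: 0.091
```

Call:
drive_tool --moves '[[0,[0,0,-1],0],[0,[0,0,0],0],[0,[0,0,0],0],[0,[0,0,0],0],[0,[0,0,0],0],[0,[0,0,0],0],[0,[0,0,0],0],[0,[0,0,0],0]]'

```text
clock: 3.25
position: [0.55, -0.2542, 0.0344]
orientation: [-2.59, 1.777, -0.027]
wrist_force: [0.0, -0.1, -0.1]
finger_gap: 0.0299
```

Call:
drive_tool --moves '[[0,[-1,1,-3],0],[0,[0,0,0],0],[0,[0,0,0],0],[0,[0,0,0],0]]'

```text
clock: 3.65
position: [0.549, -0.2531, 0.031]
orientation: [-2.59, 1.777, -0.027]
wrist_force: [0.5, -0.4, 1.6]
finger_gap: 0.0199
```

Call:
drive_tool --moves '[[0,[0,0,10],0],[0,[0,0,25],0],[0,[0,0,40],0],[0,[0,0,40],0],[0,[10,0,40],0],[0,[40,5,0],-0.05],[0,[40,20,0],-0.07],[0,[40,25,0],-0.07],[0,[30,40,0],-0.07],[0,[20,45,0],0]]'

```text
clock: 4.65
position: [0.7295, -0.1187, 0.1988]
orientation: [2.317, -2.12, 0.027]
wrist_force: [-0.2, -0.0, -0.2]
finger_gap: 0.0198
```

Call:
drive_tool --moves '[[0,[10,40,0],0],[0,[0,30,0],0],[0,[0,20,0],0],[0,[0,0,0],0]]'

```text
clock: 5.05
position: [0.7409, -0.0174, 0.1996]
orientation: [-2.324, 2.114, -0.024]
wrist_force: [0.0, -1.2, -0.7]
finger_gap: 0.0198
```

```bash
cat > s.py <<'E'
from h import *
s=sense(); R=cv2.Rodrigues(np.array(s["orientation"]))[0]
print("tool yaw",np.degrees(np.arctan2(R[1,0],R[0,0])).round(2),"z",R[:,2].round(3),"pos",s["position"].round(4),"F",np.round(s["wrist_force"],1),"T",np.round(s["torque"],2),s["clock"],s["finger_gap"])
E
python3 s.py; python3 w.py w2; python3 - <<'E'
from h import *
im,d=vision.read_camera("scene"); np.savez("s2.npz",im=im,d=d); w=cv2.imread("pics/w2.png")
cv2.imwrite("pics/c2.png",np.hstack([cv2.resize(im[150:300,160:360],(400,300)),cv2.resize(w,(400,300))]))
E
```

```text
tool yaw -84.59 z [ 0.012 -0.01  -1.   ] pos [ 0.7409 -0.0174  0.1996] F [ 0.  -1.2 -0.7] T [0.01 0.06 0.03] 5.05 0.019849987424224592
[ 0.74093945 -0.01742541  0.19957184]
[ 0.80972618 -0.00882198  0.37255719]
3 ((883.22607421875, 145.52719116210938), (4.140166759490967, 0.4539667069911957), 2.1214404106140137) [0.88329098 0.14560532 0.06088513]
```

View pics/c2.png

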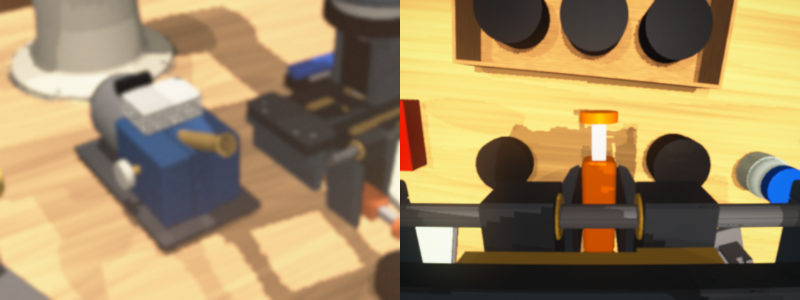

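Call:
drive_tool --moves '[[0,[-6,3,-35],0],[0,[-5,3,-25],0],[0,[0,0,-8],0],[0,[0,0,0],0]]'

```text
clock: 5.55
position: [0.7302, -0.0195, 0.132]
orientation: [-2.317, 2.121, -0.03]
wrist_force: [0.6, -0.2, -0.3]
finger_gap: 0.0196
```

```bash
python3 s.py; python3 - <<'E'
from h import *
im,d=vision.read_camera("top"); np.savez("t3.npz",im=im,d=d)
cv2.imwrite("pics/c3.png",cv2.resize(im[100:220,250:370],(600,600),interpolation=cv2.INTER_CUBIC))
E
```

```text
tool yaw -84.94 z [ 0.015 -0.013 -1.   ] pos [ 0.7302 -0.0195  0.132 ] F [ 0.6 -0.2 -0.3] T [-0.   -0.03  0.01] 5.55 0.01964400000288026
```

View pics/c3.png

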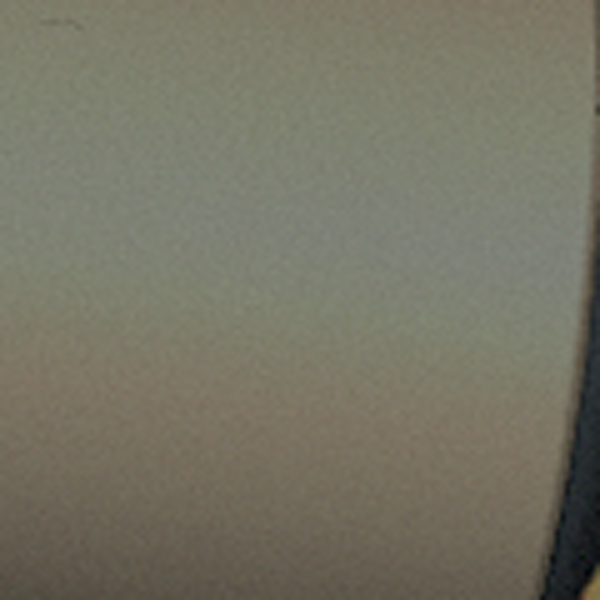

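Call:
drive_tool --moves '[[0,[0,8,0],0],[0,[0,0,0],0]]'

```text
clock: 5.8
position: [0.732, -0.0122, 0.1351]
orientation: [-2.314, 2.121, -0.035]
wrist_force: [0.2, 0.7, 0.1]
finger_gap: 0.0198
```

```bash
python3 s.py; python3 - <<'E'
from h import *
im,d=vision.read_camera("scene"); np.savez("s4.npz",im=im,d=d)
p=np.array(sense()["position"])+[0,0,.019]; u=-np.array([np.cos(np.radians(5.3)),np.sin(np.radians(5.3)),0])
print(proj("scene",[p,p+u*.046,p+u*.156,[.534,-.03,.15]]).round(1), proj("scene",np.load("s4.npz")["d"][:1,:3]).shape)
cv2.imwrite("pics/c4.png",cv2.resize(im[180:300,200:360],(800,600),interpolation=cv2.INTER_CUBIC))
E
```

```text
tool yaw -85.03 z [ 0.018 -0.013 -1.   ] pos [ 0.732  -0.0122  0.1351] F [0.2 0.7 0.1] T [ 0.06 -0.03 -0.02] 5.8 0.01979392653750722
[[335.9 270.7]
 [319.2 257.2]
 [284.8 229.2]
 [273.5 221.2]] (1, 2)
```

View pics/c4.png

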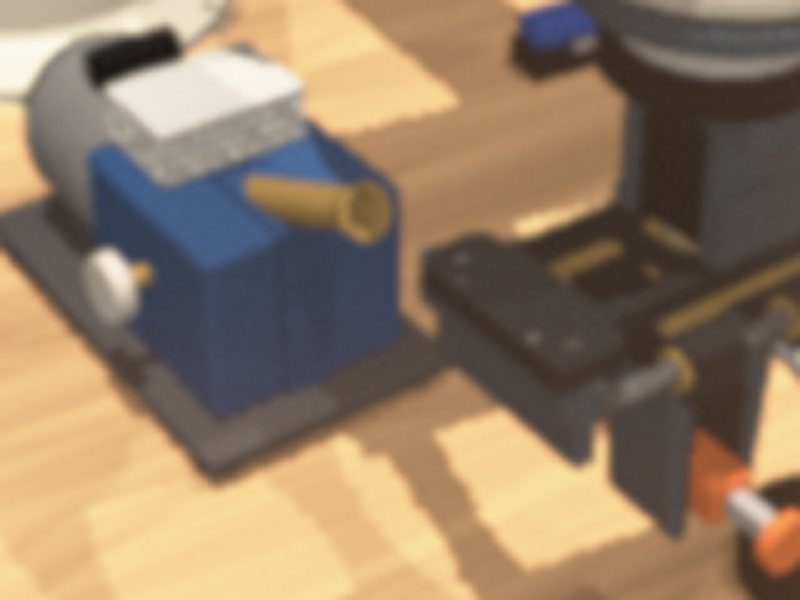

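Call:
drive_tool --moves '[[0,[-15,-1.5,-2],0],[0,[-12,-1,-1],0],[0,[-8,-1,0],0],[0,[0,0,0],0]]'

```text
clock: 6.25
position: [0.6981, -0.0163, 0.1352]
orientation: [-2.312, 2.118, -0.042]
wrist_force: [0.8, -0.5, -0.6]
finger_gap: 0.0199
```

```bash
python3 s.py
```

```text
tool yaw -84.98 z [ 0.024 -0.014 -1.   ] pos [ 0.6981 -0.0163  0.1352] F [ 0.8 -0.5 -0.6] T [ 0.05 -0.    0.05] 6.25 0.019868209020971184
```

Call:
drive_tool --moves '[[0,[-5,-0.5,-3],0],[0,[-5,-0.5,-2],0],[0,[-4,-0.4,-1],0],[0,[-3,-0.3,-1],0],[0,[0,0,0],0]]'

```text
clock: 6.75
position: [0.681, -0.0181, 0.1281]
orientation: [-2.312, 2.117, -0.044]
wrist_force: [-0.4, 0.1, -1.1]
finger_gap: 0.0201
```

```bash
python3 s.py
```

```text
tool yaw -84.98 z [ 0.025 -0.014 -1.   ] pos [ 0.681  -0.0181  0.1281] F [-0.4  0.1 -1.1] T [ 0.01 -0.01 -0.04] 6.75 0.02007612961568409
```

Call:
drive_tool --moves '[[0,[-0.5,0,5],0],[0,[-0.5,0,6],0],[0,[-1,0,6],0],[0,[-1,0,6],0]]'

```text
clock: 7.15
position: [0.6787, -0.018, 0.1524]
orientation: [-2.311, 2.117, -0.045]
wrist_force: [0.7, 0.1, -3.7]
finger_gap: 0.0196
```

```bash
python3 s.py
```

```text
tool yaw -84.99 z [ 0.026 -0.014 -1.   ] pos [ 0.6787 -0.018   0.1524] F [ 0.7  0.1 -3.7] T [ 0.13 -0.52 -0.05] 7.15 0.019593750851317922
```

Call:
drive_tool --moves '[[0,[-1.2,0,6],0],[0,[-1.5,0,6],0],[0,[-2,0,6],0],[0,[-2.5,0,6],0]]'

```text
clock: 7.55
position: [0.672, -0.018, 0.1794]
orientation: [-2.31, 2.116, -0.048]
wrist_force: [3.6, 0.9, -2.5]
finger_gap: 0.0197
```

```bash
python3 s.py;python3 - <<'E'
from h import *
im,d=vision.read_camera("scene")
cv2.imwrite("pics/c5.png",cv2.resize(im[170:290,200:360],(800,600),interpolation=cv2.INTER_CUBIC))
E
```

```text
tool yaw -84.98 z [ 0.029 -0.014 -0.999] pos [ 0.672  -0.018   0.1794] F [ 3.6  0.9 -2.5] T [ 0.06 -1.05  0.08] 7.55 0.019710300662179745
```

View pics/c5.png

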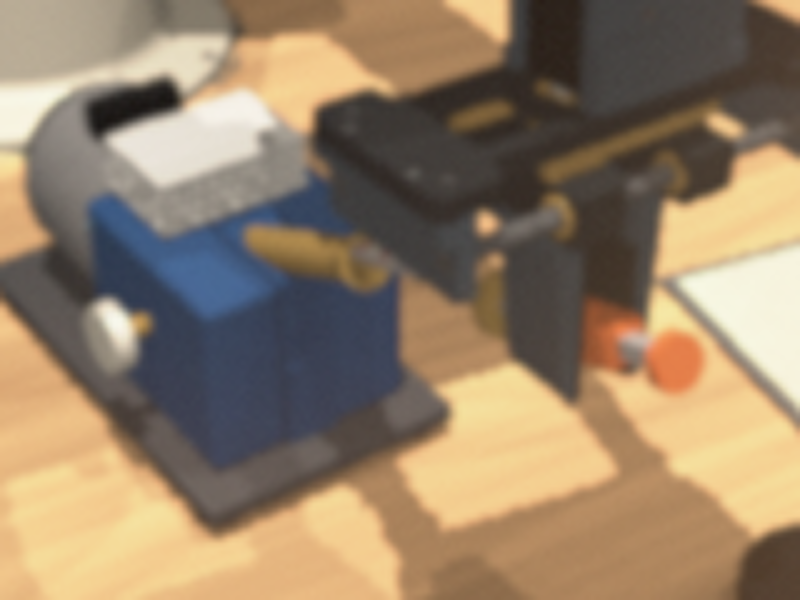

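Call:
drive_tool --moves '[[0,[-2.5,0,6],0],[0,[-2.7,0,6],0],[0,[-1,0,2],0],[0,[-3.6,-0.4,-1.7],0],[0,[-3.6,-0.4,-1.7],0]]'

```text
clock: 8.1
position: [0.6593, -0.0189, 0.1937]
orientation: [-2.308, 2.113, -0.054]
wrist_force: [3.0, 0.4, -2.4]
finger_gap: 0.02
```

```bash
cat >> s.py <<'E'
m=np.array([.534,-.030,.150]); g=s["position"]-.019*R[:,2]-m; y,e=np.radians(5.5),np.radians(25)
a=np.array([np.cos(e)*np.cos(y),np.cos(e)*np.sin(y),np.sin(e)]); l=np.array([-np.sin(y),np.cos(y),0]); n=np.cross(a,l)
print("grip in tube frame mm: along",(1e3*g@a).round(1),"lateral(left)",(1e3*g@l).round(1),"up",(1e3*g@n).round(1),"F along",(np.array(s["wrist_force"])@a).round(1))
E
python3 s.py
```

```text
tool yaw -84.99 z [ 0.034 -0.015 -0.999] pos [ 0.6593 -0.0189  0.1937] F [ 3.   0.4 -2.4] T [ 0.13 -1.02  0.01] 8.1 0.02004161985353727
grip in tube frame mm: along 139.9 lateral(left) -0.7 up 3.9 F along 1.7
```

Call:
drive_tool --moves '[[0,[-4.5,-0.3,-2.3],0],[0,[-4.5,-0.3,-2.3],0],[0,[-4.5,-0.3,-2.3],0],[0,[-4.5,-0.4,-2.3],0]]'

```text
clock: 8.5
position: [0.6393, -0.0202, 0.1834]
orientation: [-2.308, 2.114, -0.053]
wrist_force: [1.1, -0.5, -1.4]
finger_gap: 0.0199
```

```bash
python3 s.py
```

```text
tool yaw -84.99 z [ 0.032 -0.014 -0.999] pos [ 0.6393 -0.0202  0.1834] F [ 1.1 -0.5 -1.4] T [ 0.07 -0.46  0.01] 8.5 0.019923065396575686
grip in tube frame mm: along 117.4 lateral(left) -0.0 up 3.1 F along 0.4
```

Call:
drive_tool --moves '[[0,[-5,-0.5,-2.5],0],[0,[-5,-0.5,-2.5],0],[0,[-5,-0.5,-2.5],0],[0,[-5,-0.5,-2.5],0]]'

```text
clock: 8.9
position: [0.6164, -0.0224, 0.1722]
orientation: [-2.309, 2.115, -0.05]
wrist_force: [0.6, -0.3, -1.0]
finger_gap: 0.0192
```

```bash
python3 s.py
```

```text
tool yaw -84.98 z [ 0.03  -0.014 -0.999] pos [ 0.6164 -0.0224  0.1722] F [ 0.6 -0.3 -1. ] T [ 0.06 -0.19  0.  ] 8.9 0.019225484792169772
grip in tube frame mm: along 91.9 lateral(left) -0.0 up 2.6 F along 0.1
```

Call:
drive_tool --moves '[[0,[-5,-0.5,-2.4],0],[0,[-5,-0.5,-2.4],0],[0,[-5,-0.5,-2.4],0],[0,[-5,-0.5,-2.4],0],[0,[-4,-0.4,-2],0]]'

```text
clock: 9.4
position: [0.5897, -0.0251, 0.1595]
orientation: [-2.31, 2.115, -0.049]
wrist_force: [0.0, -0.1, -0.7]
finger_gap: 0.02
```

```bash
python3 s.py
```

```text
tool yaw -84.98 z [ 0.029 -0.014 -0.999] pos [ 0.5897 -0.0251  0.1595] F [ 0.  -0.1 -0.7] T [ 0.02 -0.01 -0.  ] 9.4 0.019994706318761903
grip in tube frame mm: along 62.3 lateral(left) -0.1 up 2.4 F along -0.3
```

Call:
drive_tool --moves '[[0,[-3,-0.3,-1.5],0],[0,[-3,-0.3,-1.5],0],[0,[-2,-0.2,-1],0],[0,[-1.5,-0.2,-0.8],0],[0,[-1.5,-0.2,-0.8],0]]'

```text
clock: 9.9
position: [0.5773, -0.0264, 0.1533]
orientation: [-2.31, 2.116, -0.049]
wrist_force: [0.3, 0.6, -0.3]
finger_gap: 0.0194
```

```bash
python3 s.py
```

```text
tool yaw -84.99 z [ 0.029 -0.014 -0.999] pos [ 0.5773 -0.0264  0.1533] F [ 0.3  0.6 -0.3] T [ 0.06  0.02 -0.01] 9.9 0.01940478098923654
grip in tube frame mm: along 48.4 lateral(left) -0.2 up 2.1 F along 0.2
```

Call:
drive_tool --moves '[[0,[-1,-0.1,-0.6],0],[0,[-1,-0.1,-0.6],0],[0,[-1,-0.1,-0.6],0]]'

```text
clock: 10.2
position: [0.5758, -0.0267, 0.1523]
orientation: [-2.308, 2.114, -0.053]
wrist_force: [5.6, 2.6, 7.1]
finger_gap: 0.0199
```

```bash
python3 s.py
```

```text
tool yaw -85.0 z [ 0.033 -0.014 -0.999] pos [ 0.5758 -0.0267  0.1523] F [5.6 2.6 7.1] T [ 0.48 -0.83 -0.09] 10.2 0.01993147036745343
grip in tube frame mm: along 46.5 lateral(left) -0.4 up 1.8 F along 8.3
```

Call:
drive_tool --moves '[[0,[-1,-0.1,-0.5],0],[0,[0,0,0],0],[0,[0,0,0],0],[0,[0,0,0],0],[0,[0,0,0],0],[0,[0,0,0],0],[0,[0,0,0],0]]'

```text
clock: 10.9
position: [0.5759, -0.0267, 0.1524]
orientation: [-2.307, 2.113, -0.056]
wrist_force: [1.9, 0.1, 1.7]
finger_gap: 0.0202
```

```bash
python3 s.py;python3 - <<'E'
from h import *
im,d=vision.read_camera("scene")
cv2.imwrite("pics/c6.png",cv2.resize(im[170:290,200:360],(800,600),interpolation=cv2.INTER_CUBIC))
E
```

```text
tool yaw -85.0 z [ 0.035 -0.014 -0.999] pos [ 0.5759 -0.0267  0.1524] F [1.9 0.1 1.7] T [ 0.18 -0.36 -0.04] 10.9 0.02019176368202019
grip in tube frame mm: along 46.5 lateral(left) -0.4 up 1.9 F along 2.4
```

View pics/c6.png

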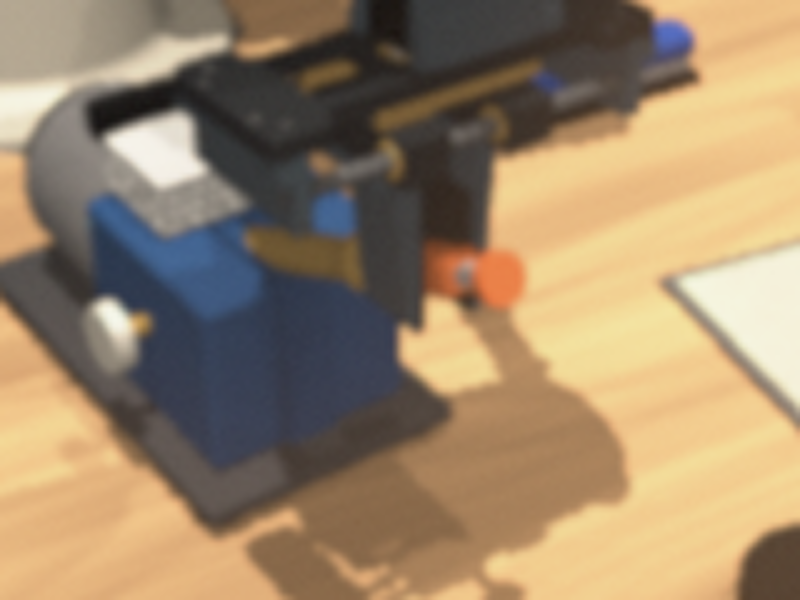

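Call:
drive_tool --moves '[[0,[-1,-0.1,-0.5],0],[0,[0,0,0],0],[0,[0,0,0],0],[0,[0,0,0],0],[0,[3,0.3,1.4],0],[0,[5,0.4,2.3],0],[0,[5,0.5,2.3],0],[0,[5,0.5,2.3],0],[0,[5,0.5,2.3],0],[0,[5,0.5,2.3],0]]'

```text
clock: 11.95
position: [0.604, -0.024, 0.1651]
orientation: [-2.308, 2.114, -0.053]
wrist_force: [-0.5, 0.8, -1.0]
finger_gap: 0.0195
```

```bash
python3 s.py
```

```text
tool yaw -85.0 z [ 0.032 -0.014 -0.999] pos [ 0.604  -0.024   0.1651] F [-0.5  0.8 -1. ] T [0.03 0.05 0.01] 11.95 0.019531882876974545
grip in tube frame mm: along 77.5 lateral(left) -0.4 up 1.5 F along -0.8
```

Call:
drive_tool --moves '[[0,[5,0.5,2.4],0],[0,[5,0.5,2.4],0],[0,[5,0.5,2.4],0],[0,[5,0.5,2.4],0],[0,[5,0.5,2.4],0],[0,[5,0.5,2.4],0],[0,[5,0.5,2.4],0],[0,[5,0.5,2.4],0],[0,[5,0.5,2.4],0],[0,[0,0,0],0]]'

```text
clock: 12.95
position: [0.654, -0.0189, 0.1889]
orientation: [-2.308, 2.114, -0.053]
wrist_force: [0.3, -0.2, -0.7]
finger_gap: 0.0198
```

```bash
python3 s.py
```

```text
tool yaw -84.99 z [ 0.033 -0.014 -0.999] pos [ 0.654  -0.0189  0.1889] F [ 0.3 -0.2 -0.7] T [-0.01  0.03 -0.03] 12.95 0.019751801021012264
grip in tube frame mm: along 133.1 lateral(left) -0.2 up 1.8 F along -0.0
```

Call:
drive_tool --moves '[[0,[5,0.5,2.4],0],[0,[4,0.4,2],0],[0,[2,0.2,-5],0],[0,[2.3,0.2,-6],0],[0,[2.2,0.2,-6],0],[0,[2,0.2,-6],0]]'

```text
clock: 13.55
position: [0.6732, -0.0173, 0.1699]
orientation: [-2.307, 2.113, -0.056]
wrist_force: [1.7, -0.1, 2.9]
finger_gap: 0.0196
```

```bash
python3 s.py
```

```text
tool yaw -84.99 z [ 0.035 -0.015 -0.999] pos [ 0.6732 -0.0173  0.1699] F [ 1.7 -0.1  2.9] T [-0.12  0.11  0.05] 13.55 0.019618542981288734
grip in tube frame mm: along 142.6 lateral(left) -0.3 up -23.6 F along 2.8
```

Call:
drive_tool --moves '[[0,[1.5,0.1,-6],0],[0,[1.4,0.1,-6],0],[0,[1.2,0.1,-6],0],[0,[1,0.1,-6],0],[0,[0.5,0,-6],0],[0,[0.3,0,-6],0]]'

```text
clock: 14.15
position: [0.6799, -0.0169, 0.1302]
orientation: [-2.307, 2.113, -0.056]
wrist_force: [1.8, -0.6, 2.4]
finger_gap: 0.0195
```

```bash
python3 s.py
```

```text
tool yaw -84.99 z [ 0.035 -0.015 -0.999] pos [ 0.6799 -0.0169  0.1302] F [ 1.8 -0.6  2.4] T [-0.07  0.1   0.05] 14.15 0.019509792684826915
grip in tube frame mm: along 131.9 lateral(left) -0.6 up -62.4 F along 2.6
```

Call:
drive_tool --moves '[[0,[0,0,-4],0],[0,[0,0,-1.5],0],[0,[5,0.5,0],0],[0,[10,1,0],0],[0,[15,1.5,0],0],[0,[15,1.5,5],0],[0,[5,10,10],0],[0,[0,40,10],0],[0,[0,45,0],0],[0,[0,45,0],0]]'

```text
clock: 15.15
position: [0.7335, 0.1281, 0.1501]
orientation: [-2.3, 2.123, -0.053]
wrist_force: [0.2, 1.0, -1.0]
finger_gap: 0.0199
```

Call:
drive_tool --moves '[[0,[-5,45,0],0],[0,[-10,40,0],0],[0,[-10,25,0],0],[0,[0,10,-10],0],[0,[0,0,-10],0],[0,[0,0,0],0]]'

```text
clock: 15.75
position: [0.7069, 0.2627, 0.1317]
orientation: [-2.304, 2.113, -0.054]
wrist_force: [-0.2, -0.5, -0.8]
finger_gap: 0.0196
```

```bash
python3 s.py;python3 - <<'E'
from h import *
im,d=vision.read_camera("scene"); np.savez("s7.npz",im=im,d=d)
cv2.imwrite("pics/s7.png",cv2.resize(im[130:310,300:540],(800,600),interpolation=cv2.INTER_CUBIC))
E
```

```text
tool yaw -85.06 z [ 0.036 -0.012 -0.999] pos [0.7069 0.2627 0.1317] F [-0.2 -0.5 -0.8] T [0.   0.04 0.01] 15.75 0.019635409009111465
grip in tube frame mm: along 181.1 lateral(left) 275.0 up -83.7 F along -0.6
```

View pics/s7.png

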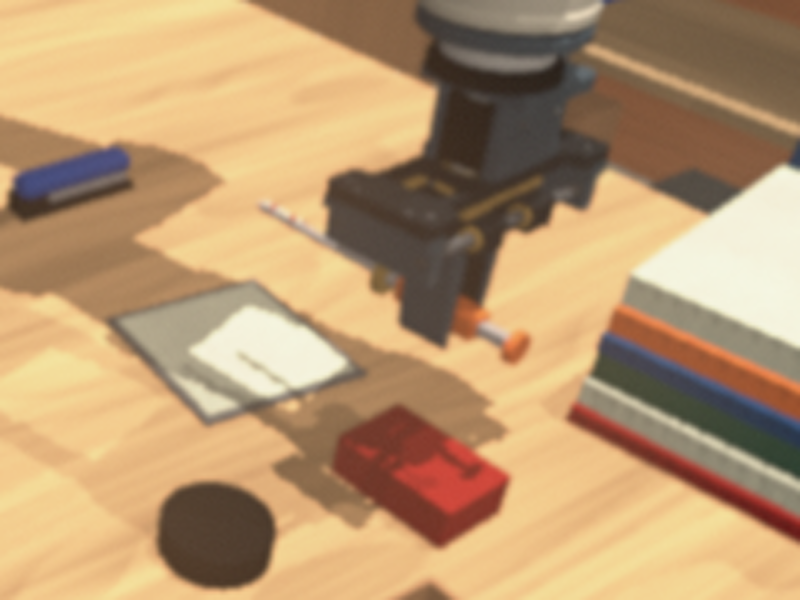

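```bash
python3 - <<'E'
from h import *
s=sense(); R=cv2.Rodrigues(np.array(s["orientation"]))[0]; g=s["position"]-.019*R[:,2]
y=np.radians(-175.06); h=np.array([np.cos(y),np.sin(y),0])
for p in (-8,-4,-2,0,2,4,6,8):
    a=h*np.cos(np.radians(p))+np.array([0,0,np.sin(np.radians(p))])
    print(p,proj("scene",[g+.156*a,g-.058*a,g+.046*a]).round(1).tolist(),(g+.156*a).round(3))
print("seen tip 379.2 191.5 disc back 454.5 233.5")
d=g+.0; print("card centre .527 .265")
E
```

```text
-8 [[377.5, 198.9], [457.6, 230.4], [414.9, 213.6]] [0.553 0.249 0.13 ]
-4 [[377.7, 194.9], [457.3, 232.1], [415.0, 212.3]] [0.552 0.249 0.14 ]
-2 [[377.9, 192.9], [457.1, 232.9], [415.1, 211.7]] [0.551 0.249 0.146]
0 [[378.2, 190.9], [456.9, 233.7], [415.3, 211.1]] [0.551 0.249 0.151]
2 [[378.5, 189.0], [456.6, 234.5], [415.4, 210.5]] [0.551 0.249 0.157]
4 [[378.9, 187.1], [456.3, 235.3], [415.6, 209.9]] [0.552 0.249 0.162]
6 [[379.3, 185.2], [456.0, 236.1], [415.8, 209.3]] [0.552 0.249 0.168]
8 [[379.8, 183.3], [455.7, 236.8], [416.0, 208.7]] [0.553 0.249 0.173]
seen tip 379.2 191.5 disc back 454.5 233.5
card centre .527 .265
```

Call:
drive_tool --moves '[[0,[-10,7,-15],0],[0,[-10,6,-15],0],[0,[-2,1,-11],0],[0,[0,0,-4],0],[0,[0,0,0],0],[0,[0,0,0],0],[0,[0,0,0],0],[0,[0,0,0],0]]'

```text
clock: 16.6
position: [0.6906, 0.2689, 0.0886]
orientation: [-2.291, 2.121, -0.06]
wrist_force: [0.8, 0.3, 0.0]
finger_gap: 0.0196
```

```bash
python3 s.py;python3 - <<'E'
from h import *
im,d=vision.read_camera("scene"); np.savez("s8.npz",im=im,d=d)
cv2.imwrite("pics/s8.png",cv2.resize(im[150:310,300:520],(800,580),interpolation=cv2.INTER_CUBIC))
s=sense(); R=cv2.Rodrigues(np.array(s["orientation"]))[0]; g=s["position"]-.019*R[:,2]
y=np.radians(-175.06); h=np.array([np.cos(y),np.sin(y),0])
for p in (-6,-3,0,3):
    a=h*np.cos(np.radians(p))+np.array([0,0,np.sin(np.radians(p))])
    q=proj("scene",[g+.156*a,g-.058*a]); print(p,((q-[300,150])*[800/220,580/160]).round(0).tolist(),(g+.156*a).round(3))
print("speeds",np.abs(s["qd"]).max())
E
```

```text
tool yaw -85.59 z [ 0.041 -0.012 -0.999] pos [0.6906 0.2689 0.0886] F [0.8 0.3 0. ] T [ 0.01  0.01 -0.02] 16.6 0.01963974818472732
grip in tube frame mm: along 148.7 lateral(left) 282.9 up -116.1 F along 0.7
-6 [[265.0, 211.0], [538.0, 337.0]] [0.535 0.256 0.091]
-3 [[266.0, 200.0], [537.0, 342.0]] [0.535 0.256 0.099]
0 [[267.0, 190.0], [536.0, 346.0]] [0.534 0.256 0.108]
3 [[268.0, 180.0], [535.0, 350.0]] [0.535 0.256 0.116]
speeds 0.004692591405206438
```

View pics/s8.png

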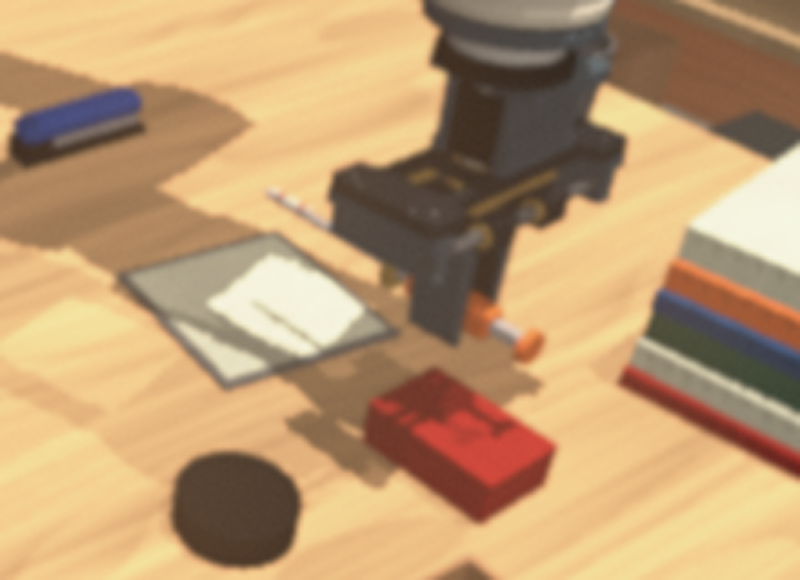

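The tip is at (271,191), which matches a level rod. That puts it at about (0.534, 0.256, 0.107), near the card's centre.

```bash
python3 -c "
from workcell import finish_job
print(finish_job())"
```

```text
the job is handed in; nothing more can be done
None
```

I checked the oil as asked and handed the job in, with the rod still held level over the card.

- **Insertion:** The moves could not tilt the tool. I tilted the rod in the grip by raising it with its tip inside the tube's flare, then slid it in along the tube's axis. It stopped at 46.5 mm from mouth to grip centre (46 mm expected). The highest push I read there was about 8 N. I held it there for about a second.
- **Withdrawal:** I levelled the rod again against the lower lip of the mouth, drew it fully out, and carried it to the card.
- **Last checks:** The camera picture shows the rod level to about 1 degree. The tip is roughly 7 mm in x and 9 mm in y from the card's centre, at about 0.107 m. The gripper was closed on the grip at 19.6 mm, the arm was still, and the clock stood at about 16.6 s.
- **Imperfect or not confirmed:**
  - The tool itself drifted to about 2.4 degrees of tilt, but the rod measured level.
  - The arm and gripper hid the tip from the top and wrist cameras, so its position rests on the scene camera and the arm's own pose.
  - I did not re-measure the bystanders. The forces I read never suggested touching any of them.

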